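# Hold the parts chest's lid open while its stay is fitted

## Robot

A 6-joint arm with a two-finger parallel gripper is mounted at the origin on a cart in front of the work surface, level with it; the furniture and walls round the work are solid. World frame = base frame: x ahead of the robot, y to its left, z up, the work surface at z = 0. Lengths are in m, angles in rad, forces in N, time in s.
With the tool pointing down it reaches from about 0.375 to 0.975 m from the base axis. Payload 3.8 kg.
Tool frame: the origin (TCP) lies between the finger pads; the fingertips stand 8 mm ahead of it and the grasp point (between the pads) lies 11 mm behind it (env.tip_reach is the z of the fingertips in the tool frame, in m); z points along the fingers, y is the line along which they close (so a half turn about z gives the same grasp; the last joint's range is limited). The gripper opens to 85 mm and grips with 20 to 120 N. Pads are 22 mm wide; open, the fingers measure 114 mm over their backs; the gripper's body (76 mm by 85 mm) begins 54 mm behind the grasp point. The pads swing forward as they close: fully open they stand 13 mm farther back than shut.
Start: joints at [-1.205, 0.264, 1.604, -0, 1.274, -0.037], TCP at [0.265, -0.621, 0.239] pointing down, gripper open.
Joint ranges: [-2.63, 2.63], [-0.94, 2.18], [0.31, 2.57], [-1.31, 4.45], [0, 2.66], [-2.55, 2.55]. Speed limits (rad/s): [2.57, 2.57, 3.14, 3.14, 3.14, 3.14].

## Interface

Orientations are given as a unit quaternion [w, x, y, z].
In Python, from cell import env gives the robot as it stands. The module is installed in compiled form; this text tells all that it offers.
- The arm moves only by the tool play_rows, never from a script. Its argument "deltas" is a list of rows, each a list of 7 numbers: the shift along the world's x, y, z scaled (see below), then the turn, a rotation vector about the world's x, y, z scaled (see below), then the gripper command: -1 is fully open, 1 is shut, values between are in proportion. In form: [[dx, dy, dz, rx, ry, rz, fingers], ...]. A call has exactly 5 rows; each row is the pose to reach, as a shift and turn from the pose commanded when the call began, turning the shorter way round; what a row does not reach only later rows make up. The controller multiplies each number of a shift by 1000 mm and each number of a turn by pi rad. A row lasts 1/10 s, in which the tool goes at most 50 mm and 8.59 degrees, less where a joint would pass 70% of its speed; a pose out of reach is approached as far as the arm can. A call with a number of a shift or a turn outside -1 to 1 is refused whole. A call with a gripper value outside its range is refused whole. The fingers move at their own pace and stop on an object; the grip force is fixed at half the most. Time passes only in rows, so rows that repeat a pose let the fingers close, or fill a call up. It gives the time, the measured TCP pose, the force, the opening and the grip force at its end, in the units of the state.
- env.sense(): the state, without advancing time (a new reading comes with each control period).
- env.get_image(name): name is "scene" or "top" or "wrist"; returns a dict with "image" (400x640x3 uint8, red, green, blue), "range_z" (400x640 float32, m along the optical axis (not along the pixel's ray), 0 where there is no reading), "intrinsics" (3x3 intrinsics, pixels), "pose" (4x4, takes a point from camera to world coordinates); the wrist camera has in their place "T_tool_cam" (4x4, takes a point from camera to tool coordinates, whose origin is the TCP and whose axes are the flange's). Camera axes: x right, y down, z forward; pixel columns grow to the right and rows downward; lengths in m; the calibration is good to about 2 mm. The wrist camera is an equidistant fisheye: a pixel r from the principal point sees the ray r / f radians off the axis. A picture is of the moment at which its call begins: read the wrist's pose just before it.
- env.hand_in(): hands the job in; it is judged then, once.
The state is a dict: "time": time; "joint_positions": joint angles; "dq": joint speeds; "joint_efforts": joint torques, N m; "tcp_pos": TCP position; "eef_rot": TCP orientation; "ft_force": force on the tool from outside, world axes, zero at the start; "ft_torque": the same for the moment, N m; "opening": opening from 0.0 (shut) to 1.0 (fully open); "gripper_force": force on a finger pad.
Only numpy, scipy, OpenCV 4.12 (cv2) and the standard library are available. Lean on these libraries where they do the work, as an engineer would, in place of code of your own. Each camera call takes 0.05 s, during which the arm holds its last target. There are 200 camera calls.

## Task

I am fitting a new stay to the lid of the small grey parts chest. First take the little thread-lock bottle off the lid and stand it upright inside the shallow metal tray; then lift the lid by its bar to 60 degrees from shut and hold it there, still and in the gripper: finish while holding it, because it falls shut if you let go. Leave everything else where it is.

Things in the scene. Friction and masses are not known exactly. Their poses are not given: they have to be found in the camera images.
- chest: Grey painted steel chest, 140 mm (its x, depth) x 170 mm (its y, width) x 70 mm high without the lid, fixed to the table. Origin at the centre of its underside on the table; its x points from the front (bar side) to the back (hinge side), z up. It may be turned up to 0.3 rad and may stand at the left or the right.
- chest_lid (a joint): Angle of the chest's lid in rad: 0 = shut, growing as the front edge rises, 1.047 = 60 degrees, stop at 1.9. The lid is a flat steel plate 5 mm thick (top 75.5 mm above the table when shut), about 0.4 kg (0.3 to 0.55), on a nearly frictionless hinge: it falls shut when let go below upright.
- lid_hinge (a point): Centre of the lid's hinge line, at the chest's top back edge: 70 mm behind the chest's centre and 70.5 mm above the table. The hinge line runs along the chest's y axis. Fixed to the chest.
- lid_bar (a point): Middle of the lid's lift bar, a round steel bar 10 mm thick and 100 mm long along the chest's y, carried by wires at its two ends; moves with the lid. Lid shut: 182 mm in front of the hinge line and 32 mm above it (42 mm in front of the chest, 102.5 mm above the table). At 60 degrees: 63 mm in front, 174 mm above the hinge line. Pinched from above across its width it turns in the fingers.
- glue_bottle: Small thread-lock bottle: white round body 32 mm in diameter and 62 mm high with a narrower cap (about 19 mm) up to 92 mm, about 0.04 kg. Stands upright on the shut lid at the start. Origin at the centre of its underside, z along the bottle toward the cap.
- tray: Shallow open aluminium tray, 140 x 140 mm, 14 mm high, walls 3 mm, floor 3 mm thick, fixed on the table. Origin at the centre of its underside; z up, x and y along its sides (may be turned up to 0.3 rad). Two hexagon nuts lie in its two corners at +x; the middle is free.
- nut_1: Hexagon nut, 23 x 20 x 10 mm, lying in a far corner of the tray. Origin at its underside.
- nut_2: Hexagon nut, 23 x 20 x 10 mm, lying in the other far corner of the tray. Origin at its underside.
- felt_bob: Bystander: conical felt bob, 48 mm wide, 46 mm high, on the table. Origin at its underside.
- flange_1: Bystander: round metal flange, 47 mm wide, 9 mm high, lying on the table. Origin at its underside.
- paste_tin: Bystander: open round tin of paste, 65 mm wide, 28 mm high, on the table. Origin at its underside.
- oil_can: Bystander: oil can with a spout, 56 mm wide, 125 mm high, on the table. Origin at its underside.
- caliper: Bystander: caliper, 200 mm long along its y, 9 mm high, lying on the table. Origin at its underside.
Mind the look-alikes: they are no part of the job. What is shaped like the glue_bottle but blue is not meant.

How it is judged:
On the way:
1. the bottle stands upright in the tray, let go, with the lid still shut (x of glue_bottle in the frame of tray between -0.055 and 0.055 m and y of glue_bottle in the frame of tray between -0.055 and 0.055 m and z of glue_bottle in the frame of tray below 0.012 m and angle between glue_bottle's own z axis and vertical below 0.12 rad and linear speed of glue_bottle below 0.03 m/s and contact force between the fingers and glue_bottle below 0.05 N and value of joint chest_lid below 0.1 rad), for 0.2 s.
At the end, for the whole second after the job is handed in: The gripper's fingers hold the lid, at rest, at 60 degrees (0.95 to 1.15 rad) with nothing else propping it; the bottle stands upright (within 7 degrees) and untouched on the tray's floor, its centre within 55 mm of the tray's middle along either side (x of glue_bottle in the frame of tray between -0.055 and 0.055 m and y of glue_bottle in the frame of tray between -0.055 and 0.055 m and z of glue_bottle in the frame of tray below 0.012 m and angle between glue_bottle's own z axis and vertical below 0.12 rad and linear speed of glue_bottle below 0.03 m/s and contact force between each of the fingers, chest and glue_bottle below 0.05 N and value of joint chest_lid between 0.9472 and 1.1472 rad and velocity of joint chest_lid between -0.05 and 0.05 rad/s and contact force between the fingers and chest above 0.5 N); the arm keeps its last pose, push and grip.
It fails at once if one of the bystanders on the table is pushed more than 30 mm or knocked over (distance of any of felt_bob, flange_1, paste_tin, oil_can, caliper from where it was at the start of the episode above 0.03 m or angle between any of felt_bob, flange_1, paste_tin, oil_can, caliper's own z axis and vertical above 0.5 rad).
It fails at once if a nut leaves its corner of the tray (moved more than 30 mm) (distance of any of nut_1, nut_2 from where it was at the start of the episode above 0.03 m).
It also fails if it takes over 51 s, if anything falls off the work surface, if the arm or the gripper's body presses on something with over 40 N, if the wrist force passes 120 N, or if a joint passes its speed limit or range.

## Working session

There is one attempt and no reset: what is moved stays moved. The work goes in short steps, Python scripts to look and compute and a tool call to move; the robot and the scene stay as the last step left them, time stands still between calls to the robot, and variables do not carry over. Pictures are saved under pics/ and viewed, at most 10 in all, crops included, and the job is handed in when it is done.

Besides the shell and the picture viewer there is one more tool, called as name([rows], argument=value, ...), one row to a line, values as JSON. play_rows: Moves the arm, as the interface text tells. Its arguments: {"type":"object","properties":{"deltas":{"type":"array"}},"required":["deltas"]}

```bash
mkdir -p pics
cat > h.py <<'E'
import numpy as np, cv2
from cell import env
def snap(n,f):
    d=env.get_image(n); cv2.imwrite(f,d['image'][:,:,::-1]); np.savez(''+n+'.npz',**{k:v for k,v in d.items()}); return d
def px(d,u,v,z=None):
    K=d['intrinsics'];P=d['pose'];r=np.array([(u-K[0,2])/K[0,0],(v-K[1,2])/K[1,1],1])
    if z is None: c=r*d['range_z'][int(v),int(u)]; return (P@np.r_[c,1])[:3]
    w=P[:3,:3]@r; return P[:3,3]+w*(z-P[2,3])/w[2]
E
python3 - <<'E'
from h import *
for n in('top','scene'):
    d=snap(n,f'pics/{n}1.png'); print(d['pose'].round(3).tolist(),d['intrinsics'][0,0])
print(env.sense(),env.tip_reach)
E
```

```text
[[0.094, -0.975, 0.203, 0.303], [-0.996, -0.091, 0.021, -0.014], [-0.002, -0.204, -0.979, 1.218], [0.0, 0.0, 0.0, 1.0]] 381.5599373559973
[[-0.678, -0.439, 0.589, -0.086], [-0.734, 0.421, -0.532, 0.593], [-0.014, -0.794, -0.608, 0.766], [0.0, 0.0, 0.0, 1.0]] 414.6349806128273
{'time': 0.1, 'joint_positions': array([-1.20491730e+00,  2.64645690e-01,  1.60523115e+00,  9.97580103e-06,
        1.27367920e+00, -3.69030396e-02]), 'dq': array([ 0.00013924, -0.00218049, -0.00180341, -0.00038742, -0.00163842,
        0.00139819]), 'joint_efforts': array([ 2.94313695e-04, -5.16708112e+01, -3.68589842e+01, -4.86764361e-05,
        6.24843640e-03,  1.67020607e-05]), 'tcp_pos': array([ 0.26435919, -0.62039228,  0.23811154]), 'eef_rot': array([-9.69223527e-04,  9.79789095e-01,  2.00030910e-01, -1.56046034e-04]), 'ft_force': array([ 0.47096054, -0.80530014, -1.25702929]), 'ft_torque': array([0.01386103, 0.04007043, 0.02910333]), 'gripper_force': 0.0, 'opening': 1.0029602447491497} 0.008
```

View pics/top1.png

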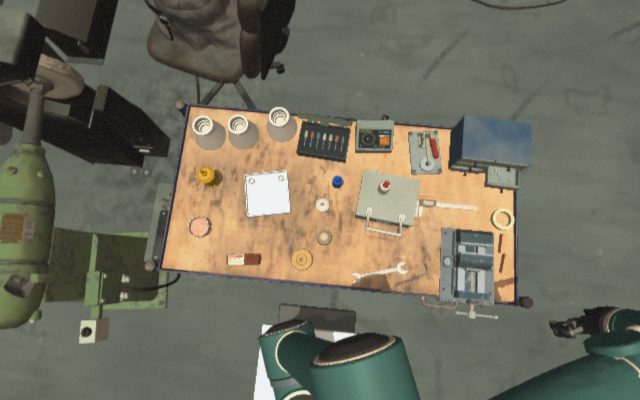

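View pics/scene1.png

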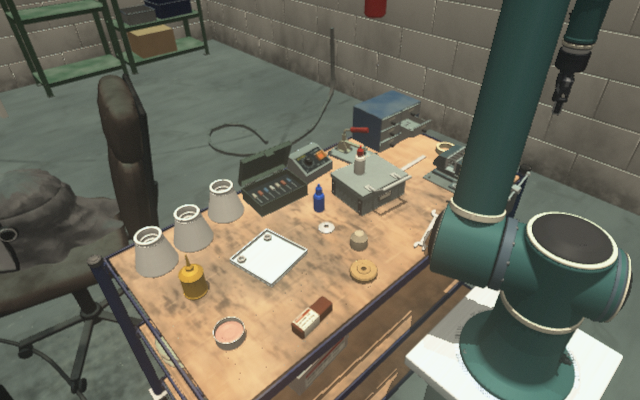

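The top view shows the white bottle with a red cap on the chest lid at about (384,186), the bar at (383,226) and the tray at (267,193). In the top view, the look-alikes are the blue bottle (337,182), the cones (205..280,125), and the oil can (208,175). I choose (384,186) and check it in a crop.

Run:
```python
import cv2,numpy as np
a=cv2.imread('pics/top1.png')
b=cv2.resize(a[160:250,235:435],None,fx=4,fy=4,interpolation=cv2.INTER_CUBIC)
cv2.imwrite('pics/crop1.png',b)
```

```text
(no output)
```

View pics/crop1.png

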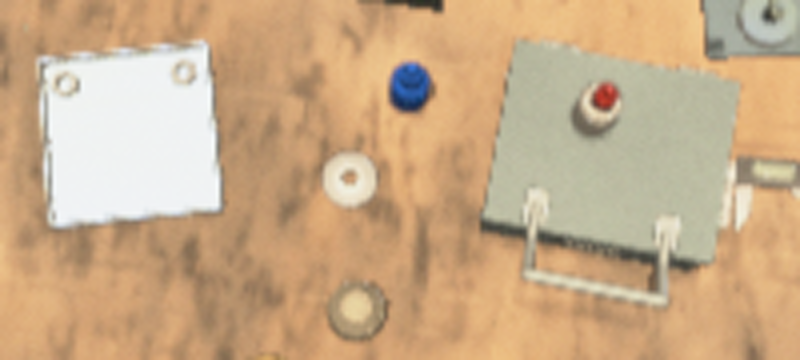

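The crop shows the red-capped white bottle at crop (600,105), the bar from (527,275) to (664,300), and the tray corners at (40,58), (208,42), (220,212) and (50,227).

```bash
cat > m.py <<'E'
from h import *
d=dict(np.load('top.npz'))
p=lambda u,v,z=None: px(d,235+(u-1.5)/4,160+(v-1.5)/4,z)
for nm,L in dict(tray=([40,58],[208,42],[220,212],[50,227]),lid=([516,40],[740,82],[712,257],[485,222])).items():
    z=.014 if nm=='tray' else .0755
    q=np.array([p(u,v,z) for u,v in L]); print(nm,q.round(3).tolist(),q.mean(0).round(3))
    e=q[0]+q[1]-q[2]-q[3]; print(' yaw from far dir',np.arctan2(e[1],e[0]))
    e=q[0]+q[3]-q[1]-q[2]; print(' yaw from y dir',np.arctan2(-e[0],e[1]))
a,b=p(527,275,.1025),p(664,300,.1025);print('bar',a,b,(a+b)/2,np.arctan2(-(a-b)[0],(a-b)[1]))
print('cap',p(606,95,.1675)); print('body',p(598,108), p(606,95))
for n,u,v in(('blue',409,88),('flange',349,178),('felt',357,308)): print(n,p(u,v,.03))
E
python3 m.py
```

```text
tray [[0.611, 0.274, 0.014], [0.637, 0.138, 0.014], [0.498, 0.113, 0.014], [0.473, 0.247, 0.014]] [0.555 0.193 0.014]
 yaw from far dir 0.18649872009736487
 yaw from y dir 0.18727221177469586
lid [[0.644, -0.108, 0.075], [0.627, -0.282, 0.075], [0.488, -0.267, 0.075], [0.499, -0.095, 0.075]] [ 0.565 -0.188  0.075]
 yaw from far dir -0.10000864220470583
 yaw from y dir -0.0811233682232128
bar [ 0.45805633 -0.1264558   0.1025    ] [ 0.44905025 -0.22760928  0.1025    ] [ 0.45355329 -0.17703254  0.1025    ] -0.08879968705663586
cap [ 0.58227497 -0.1666659   0.1675    ]
body [ 0.57839159 -0.16493727  0.14368381] [ 0.58339055 -0.16727413  0.16330936]
blue [ 0.60995082 -0.02883627  0.03      ]
flange [0.53217285 0.01221725 0.03      ]
felt [ 0.43000238 -0.00368666  0.03      ]
```

Run:
```python
from h import *
d=dict(np.load('top.npz'));K=d['intrinsics'];P=d['pose'];v,u=np.mgrid[100:310,180:540];z=d['range_z'][100:310,180:540]
c=np.stack([(u-K[0,2])/K[0,0]*z,(v-K[1,2])/K[1,1]*z,z,np.ones_like(z)],-1)@P.T
for n,a,b,e,f in(('vise',230,305,440,500),('cabinet',115,180,450,532),('oil',160,190,195,225),('blue',172,192,330,345)):
    r=c[a-100:b-100,e-180:f-180]; m=(r[...,2]>.05)&(z[a-100:b-100,e-180:f-180]>0); q=r[m]; print(n,q.min(0).round(3),q.max(0).round(3))
```

```text
vise [ 0.27  -0.508  0.05   1.   ] [ 0.492 -0.406  0.09   1.   ]
cabinet [ 0.652 -0.599  0.05   1.   ] [ 0.831 -0.389  0.139  1.   ]
oil [0.561 0.357 0.052 1.   ] [0.613 0.411 0.122 1.   ]
blue [ 0.596 -0.044  0.05   1.   ] [ 0.625 -0.015  0.094  1.   ]
```

play_rows([
  [0.02,0.02,0.04,0,0,0.04,-1],
  [0.04,0.05,0.06,0,0,0.08,-1],
  [0.07,0.09,0.06,0,0,0.12,-1],
  [0.1,0.13,0.06,0,0,0.16,-1],
  [0.13,0.17,0.06,0,0,0.2,-1],
])

```text
time: 0.6
tcp_pos: [0.3952, -0.4494, 0.2991]
eef_rot: [-0.0, 0.869, 0.495, 0.0]
ft_force: [-0.1, 0.3, -0.2]
opening: 1.001
gripper_force: 0.0
```

play_rows([
  [0.03,0.045,0,0,0,0.04,-1],
  [0.06,0.09,0,0,0,0.08,-1],
  [0.09,0.135,0,0,0,0.12,-1],
  [0.12,0.18,0,0,0,0.144,-1],
  [0.15,0.225,0,0,0,0.144,-1],
])

```text
time: 1.1
tcp_pos: [0.5338, -0.241, 0.2989]
eef_rot: [-0.0, 0.737, 0.676, -0.0]
ft_force: [1.4, 0.0, 0.3]
opening: 1.001
gripper_force: 0.0
```

play_rows([
  [0.02,0.03,0,0,0,0,-1],
  [0.036,0.057,-0.02,0,0,0,-1],
  [0.036,0.057,-0.06,0,0,0,-1],
  [0.036,0.057,-0.06,0,0,0,-1],
  [0.036,0.057,-0.06,0,0,0,-1],
])

```text
time: 1.6
tcp_pos: [0.5682, -0.1857, 0.2381]
eef_rot: [-0.002, 0.737, 0.676, -0.001]
ft_force: [0.1, 0.5, 0.0]
opening: 1.001
gripper_force: 0.0
```

Run:
```python
from h import *
s=env.sense(); print(s['tcp_pos'],s['eef_rot'])
d=snap('wrist','pics/w1.png'); print(d['T_tool_cam'].round(3).tolist(),d['intrinsics'].round(1).tolist())
```

```text
[ 0.56817837 -0.18570976  0.23812961] [-0.00154909  0.73724666  0.67562125 -0.00094395]
[[-0.0, -0.955, -0.297, 0.076], [1.0, -0.0, -0.001, -0.0], [0.001, -0.297, 0.955, -0.134], [0.0, 0.0, 0.0, 1.0]] [[309.7, 0.0, 320.6], [0.0, 309.7, 200.3], [0.0, 0.0, 1.0]]
```

View pics/w1.png

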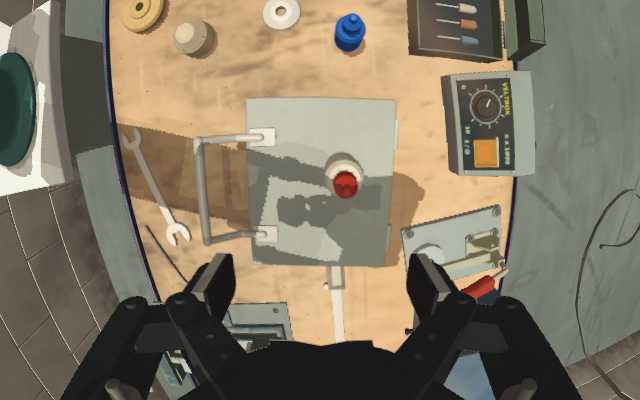

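The wrist view shows the cap at (345,184), the bar from (201,142) to (207,240), and the lid corners at (247,98), (396,100), (386,268) and (250,264).

```bash
cat >> h.py <<'E'
from scipy.spatial.transform import Rotation as R
def wp(d,s,u,v,z=None):
    K=d['intrinsics'];T=d['T_tool_cam'];a=np.array([u-K[0,2],v-K[1,2]]);r=np.hypot(*a);t=r/K[0,0]
    k=np.r_[a/r*np.sin(t),np.cos(t)]; q=s['eef_rot']; W=np.eye(4);W[:3,:3]=R.from_quat(np.r_[q[1:],q[0]]).as_matrix();W[:3,3]=s['tcp_pos'];P=W@T
    if z is None: k=k/k[2]*d['range_z'][int(v),int(u)]; return (P@np.r_[k,1])[:3]
    w=P[:3,:3]@k; return P[:3,3]+w*(z-P[2,3])/w[2]
E
python3 - <<'E'
from h import *
s=env.sense();d=dict(np.load('wrist.npz'))
print('cap',wp(d,s,345,184,.1675),wp(d,s,345,184)); 
a,b=wp(d,s,201,142,.1025),wp(d,s,207,240,.1025);print('bar',a,b,(a+b)/2, np.arctan2(-(a-b)[0],(a-b)[1]))
q=np.array([wp(d,s,*c,.0755) for c in((247,98),(396,100),(386,268),(250,264))]);print(q,q.mean(0))
m=d['image'].astype(int);r=(m[...,0]>120)&(m[...,1]<70)&(m[...,2]<70);v,u=np.where(r[160:210,320:370]);print(u.mean()+320,v.mean()+160,len(u),u.min()+320,u.max()+320,v.min()+160,v.max()+160)
E
```

```text
cap [ 0.58752481 -0.16484276  0.1675    ] [ 0.58786473 -0.16637406  0.16161432]
bar [ 0.46292964 -0.12943631  0.1025    ] [ 0.44979498 -0.22701172  0.1025    ] [ 0.45636231 -0.17822401  0.1025    ] -0.1338059816113903
[[ 0.50547024 -0.09437628  0.0755    ]
 [ 0.64860151 -0.10891403  0.0755    ]
 [ 0.63313071 -0.28917563  0.0755    ]
 [ 0.48198977 -0.27090145  0.0755    ]] [ 0.56729806 -0.19084185  0.0755    ]
345.8358208955224 183.72761194029852 268 334 356 175 197
```

play_rows([
  [0.017,0.02,-0.02,0,0,0,-1],
  [0.017,0.02,-0.05,0,0,0,-1],
  [0.017,0.02,-0.085,0,0,0,-1],
  [0.017,0.02,-0.11,0,0,0,-1],
  [0.017,0.02,-0.125,0,0,0,-1],
])

```text
time: 2.15
tcp_pos: [0.5863, -0.167, 0.1142]
eef_rot: [0.0, 0.738, 0.675, 0.0]
ft_force: [-0.2, 0.5, 0.4]
opening: 0.997
gripper_force: 0.0
```

play_rows([
  [0,0,0,0,0,0,0],
  [0,0,0,0,0,0,0.5],
  [0,0,0,0,0,0,1],
  [0,0,0,0,0,0,1],
  [0,0,0,0,0,0,1],
])

```text
time: 2.65
tcp_pos: [0.5877, -0.1666, 0.1168]
eef_rot: [0.002, 0.737, 0.676, 0.001]
ft_force: [-1.8, 0.2, 6.7]
opening: 0.341
gripper_force: 59.2
```

play_rows([
  [0,0,0.02,0,0,0,1],
  [0,0,0.05,0,0,0,1],
  [0,0,0.09,0,0,0,1],
  [0,0,0.13,0,0,0,1],
  [0,0,0.13,0,0,0,1],
])

```text
time: 3.15
tcp_pos: [0.5904, -0.1672, 0.253]
eef_rot: [0.006, 0.737, 0.676, 0.003]
ft_force: [0.4, -0.5, 0.0]
opening: 0.344
gripper_force: 59.4
```

Run:
```python
from h import *
s=env.sense(); print(s['tcp_pos'],s['ft_force'],s['opening'],s['gripper_force'])
d=snap('wrist','pics/w2.png'); e=snap('scene','pics/s2.png')
a=cv2.imread('pics/w2.png')[100:400,160:480];b=cv2.resize(cv2.imread('pics/s2.png')[60:260,260:480],(330,300))
cv2.imwrite('pics/c2.png',np.hstack([a,b]))
```

```text
[ 0.590425   -0.16722419  0.25297807] [ 0.40572426 -0.51896922  0.02587423] 0.34361732396519884 59.39230736810714
```

View pics/c2.png

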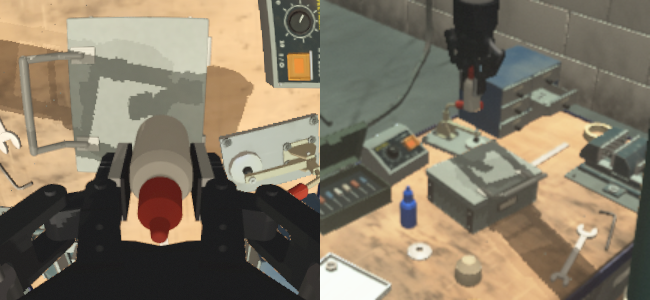

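play_rows([
  [0,0.04,0,0,0,0,1],
  [-0.01,0.08,0,0,0,0,1],
  [-0.015,0.12,0,0,0,0,1],
  [-0.02,0.16,0,0,0,0,1],
  [-0.025,0.2,0,0,0,0,1],
])

```text
time: 3.75
tcp_pos: [0.5595, 0.0355, 0.2421]
eef_rot: [-0.001, 0.737, 0.675, -0.001]
ft_force: [0.8, -0.3, -0.6]
opening: 0.347
gripper_force: 59.4
```

play_rows([
  [-0.005,0.04,0,0,0,0,1],
  [-0.01,0.08,0,0,0,0,1],
  [-0.01,0.12,0,0,0,0,1],
  [-0.01,0.155,0,0,0,0,1],
  [-0.01,0.16,0,0,0,0,1],
])

```text
time: 4.25
tcp_pos: [0.5496, 0.1973, 0.2421]
eef_rot: [-0.001, 0.736, 0.677, -0.001]
ft_force: [-0.2, -0.1, -0.1]
opening: 0.343
gripper_force: 59.4
```

play_rows([
  [0,0,-0.02,0,0,0,1],
  [0,0,-0.06,0,0,0,1],
  [0,0,-0.1,0,0,0,1],
  [0,0,-0.14,0,0,0,1],
  [0,0,-0.15,0,0,0,1],
])

```text
time: 4.75
tcp_pos: [0.5459, 0.1917, 0.0875]
eef_rot: [-0.003, 0.737, 0.675, -0.006]
ft_force: [-1.7, -0.8, -0.8]
opening: 0.341
gripper_force: 59.4
```

play_rows([
  [0,0,0,0,0,0,1],
  [0,0,0,0,0,0,1],
  [0,0,0,0,0,0,1],
  [0,0,0,0,0,0,1],
  [0,0,0,0,0,0,1],
])

```text
time: 5.25
tcp_pos: [0.5524, 0.1944, 0.096]
eef_rot: [0.001, 0.737, 0.676, 0.001]
ft_force: [-0.1, -0.1, -0.3]
opening: 0.34
gripper_force: 59.4
```

Run:
```python
from h import *
s=env.sense(); print(s['tcp_pos'],s['eef_rot'],s['ft_force'])
d=snap('wrist','pics/w3.png');e=snap('scene','pics/s3.png')
a=cv2.imread('pics/w3.png')[50:400,120:520];b=cv2.resize(cv2.imread('pics/s3.png')[180:320,200:360],(400,350))
cv2.imwrite('pics/c3.png',np.hstack([a,b]))
```

```text
[0.55240198 0.19437274 0.09603587] [6.35209486e-04 7.37290111e-01 6.75574661e-01 1.32892793e-03] [-0.12415894 -0.10266576 -0.34759497]
```

View pics/c3.png

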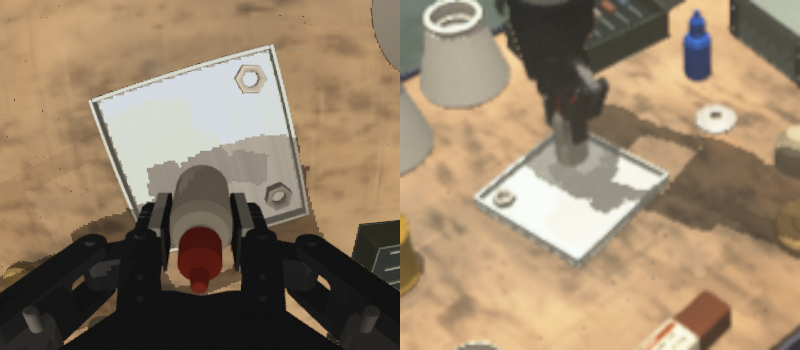

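The wrist crop shows the bottle held upright over the tray. The tray corners are at crop (92,102), (272,45) and (308,213), and the nuts are at (250,79) and (278,195).

Run:
```python
from h import *
s=env.sense();d=dict(np.load('wrist.npz'))
q=np.array([wp(d,s,u+120,v+50,.014) for u,v in((92,102),(308,213),(272,45))]);print(q,q[:2].mean(0))
```

```text
[[0.47650379 0.24662858 0.014     ]
 [0.63580111 0.14116432 0.014     ]
 [0.60834316 0.27493363 0.014     ]] [0.55615245 0.19389645 0.014     ]
```

play_rows([
  [0,0,-0.01,0,0,0,1],
  [0,0,-0.02,0,0,0,1],
  [0,0,-0.03,0,0,0,1],
  [0,0,-0.04,0,0,0,1],
  [0,0,-0.04,0,0,0,1],
])

```text
time: 5.85
tcp_pos: [0.5493, 0.1935, 0.0515]
eef_rot: [-0.001, 0.737, 0.676, -0.002]
ft_force: [-0.1, -0.3, -0.6]
opening: 0.346
gripper_force: 59.4
```

play_rows([
  [0,0,-0.002,0,0,0,1],
  [0,0,-0.004,0,0,0,1],
  [0,0,-0.006,0,0,0,1],
  [0,0,-0.006,0,0,0,1],
  [0,0,-0.006,0,0,0,1],
])

```text
time: 6.35
tcp_pos: [0.5514, 0.1941, 0.0485]
eef_rot: [0.0, 0.737, 0.676, 0.0]
ft_force: [0.8, -0.4, -0.5]
opening: 0.342
gripper_force: 59.4
```

play_rows([
  [0,0,-0.001,0,0,0,1],
  [0,0,-0.002,0,0,0,1],
  [0,0,-0.003,0,0,0,1],
  [0,0,-0.003,0,0,0,1],
  [0,0,-0.003,0,0,0,1],
])

```text
time: 6.85
tcp_pos: [0.5512, 0.194, 0.0452]
eef_rot: [-0.0, 0.737, 0.676, -0.0]
ft_force: [0.5, 0.5, -0.7]
opening: 0.344
gripper_force: 59.4
```

play_rows([
  [0,0,-0.001,0,0,0,1],
  [0,0,-0.002,0,0,0,1],
  [0,0,-0.002,0,0,0,1],
  [0,0,-0.002,0,0,0,1],
  [0,0,-0.002,0,0,0,1],
])

```text
time: 7.35
tcp_pos: [0.5515, 0.1942, 0.0443]
eef_rot: [0.0, 0.737, 0.676, 0.0]
ft_force: [-2.5, -0.8, 5.2]
opening: 0.345
gripper_force: 60.1
```

play_rows([
  [0,0,0,0,0,0,0.3],
  [0,0,0,0,0,0,0.1],
  [0,0,0,0,0,0,-0.1],
  [0,0,0,0,0,0,-0.4],
  [0,0,0,0,0,0,-0.6],
])

```text
time: 7.85
tcp_pos: [0.5511, 0.194, 0.043]
eef_rot: [-0.0, 0.737, 0.676, -0.0]
ft_force: [0.5, -0.6, 0.0]
opening: 0.8
gripper_force: 0.0
```

play_rows([
  [0,0,0,0,0,0,-0.8],
  [0,0,0,0,0,0,-0.8],
  [0,0,0.01,0,0,0,-0.8],
  [0,0,0.03,0,0,0,-0.8],
  [0,0,0.06,0,0,0,-0.8],
])

```text
time: 8.35
tcp_pos: [0.5497, 0.1936, 0.1026]
eef_rot: [-0.001, 0.737, 0.676, -0.002]
ft_force: [0.1, 0.2, -0.1]
opening: 0.9
gripper_force: 0.0
```

play_rows([
  [0,0,0.03,0,0,0,-0.8],
  [0,0,0.07,0,0,0,-0.8],
  [0,0,0.11,0,0,0,-0.8],
  [0,0,0.14,0,0,0,-0.8],
  [0,0,0.14,0,0,0,-0.8],
])

```text
time: 8.85
tcp_pos: [0.5546, 0.1951, 0.2508]
eef_rot: [0.003, 0.737, 0.676, 0.005]
ft_force: [0.2, 0.3, 0.1]
opening: 0.902
gripper_force: 0.0
```

Run:
```python
from h import *
s=env.sense(); print(s['tcp_pos'],s['eef_rot'],s['ft_force'])
d=snap('wrist','pics/w4.png');e=snap('scene','pics/s4.png')
a=cv2.imread('pics/w4.png')[50:400,120:520];b=cv2.resize(cv2.imread('pics/s4.png')[150:320,200:394],(400,350))
cv2.imwrite('pics/c4.png',np.hstack([a,b]))
```

```text
[0.55464275 0.19506911 0.25080224] [0.00258694 0.73726435 0.67557803 0.00537674] [0.17736811 0.32739626 0.07764753]
```

View pics/c4.png

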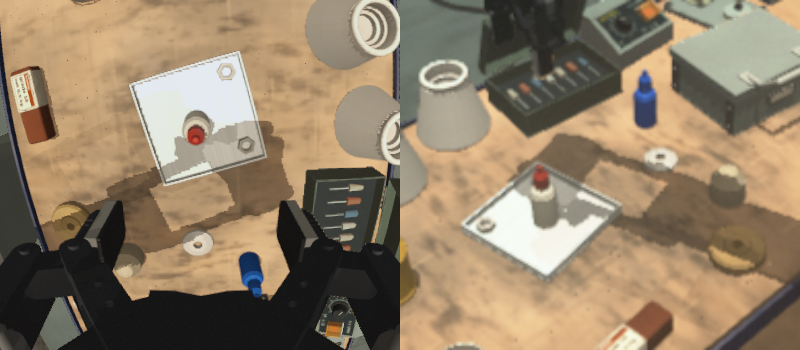

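The bottle stands upright at the middle of the tray, at crop (196,130) in the wrist view. Next is the bar.

play_rows([
  [-0.01,-0.04,0,0,0,0,-0.8],
  [-0.02,-0.08,0,0,0,0,-0.8],
  [-0.03,-0.12,0,0,0,0,-0.8],
  [-0.04,-0.16,0,0,0,0,-0.8],
  [-0.05,-0.2,0,0,0,0,-0.8],
])

```text
time: 9.45
tcp_pos: [0.4992, -0.0072, 0.2411]
eef_rot: [-0.001, 0.737, 0.676, -0.001]
ft_force: [-0.1, -0.5, -0.0]
opening: 0.904
gripper_force: 0.0
```

play_rows([
  [-0.01,-0.04,0,0,0,0,-0.6],
  [-0.02,-0.08,0,0,0,0,-0.4],
  [-0.03,-0.12,0,0,0,0,-0.2],
  [-0.045,-0.16,0,0,0,0,-0.2],
  [-0.046,-0.172,0,0,0,0,-0.2],
])

```text
time: 9.95
tcp_pos: [0.4525, -0.1804, 0.2412]
eef_rot: [-0.002, 0.738, 0.674, -0.001]
ft_force: [-0.1, 0.4, 0.6]
opening: 0.601
gripper_force: 0.0
```

play_rows([
  [0,0,0,0,0,0,-0.2],
  [0,0,0,0,0,0,-0.2],
  [0,0,0,0,0,0,-0.2],
  [0,0,0,0,0,0,-0.2],
  [0,0,0,0,0,0,-0.2],
])

```text
time: 10.45
tcp_pos: [0.4556, -0.1769, 0.2432]
eef_rot: [-0.0, 0.737, 0.676, 0.0]
ft_force: [-0.4, -0.6, -1.1]
opening: 0.599
gripper_force: 0.0
```

Run:
```python
from h import *
s=env.sense(); print(s['tcp_pos'],s['eef_rot'],s['ft_force'],s['joint_positions'])
d=snap('wrist','pics/w5.png')
cv2.imwrite('pics/c5.png',cv2.resize(cv2.imread('pics/w5.png')[80:330,160:480],None,fx=2,fy=2))
```

```text
[ 0.45559038 -0.17693147  0.24322435] [-9.63526059e-05  7.36664838e-01  6.76258017e-01  4.11630509e-05] [-0.3549325  -0.57534488 -1.10923072] [-4.21503733e-01 -9.61902378e-02  1.98525958e+00  1.59850910e-04
  1.25266775e+00 -3.36099600e-01]
```

View pics/c5.png

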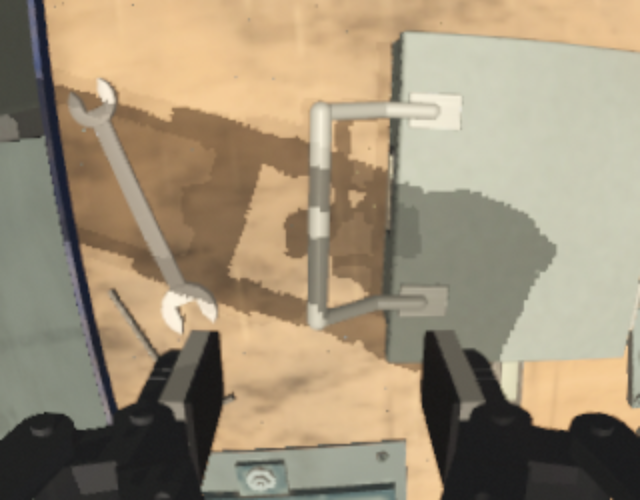

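The bar is centred and parallel between the fingers, at crop x≈319 from row 108 to 318. I descend to it.

play_rows([
  [0,0,-0.03,0,0,0,-0.2],
  [0,0,-0.07,0,0,0,-0.2],
  [0,0,-0.11,0,0,0,-0.2],
  [0,0,-0.135,0,0,0,-0.2],
  [0,0,-0.15,0,0,0,-0.2],
])

```text
time: 11.0
tcp_pos: [0.4536, -0.1767, 0.0906]
eef_rot: [-0.002, 0.737, 0.676, -0.001]
ft_force: [0.8, -0.2, 0.7]
opening: 0.6
gripper_force: 0.0
```

play_rows([
  [0,0,0,0,0,0,-0.2],
  [0,0,0,0,0,0,0],
  [0,0,0,0,0,0,0.3],
  [0,0,0,0,0,0,0.6],
  [0,0,0,0,0,0,1],
])

```text
time: 11.5
tcp_pos: [0.4541, -0.1781, 0.0945]
eef_rot: [-0.001, 0.737, 0.676, -0.001]
ft_force: [-7.3, 0.3, 7.8]
opening: 0.092
gripper_force: 58.6
```

play_rows([
  [0,0,0,0,0,0,1],
  [0,0,0,0,0,0,1],
  [0,0,0,0,0,0,1],
  [0,0,0,0,0,0,1],
  [0,0,0,0,0,0,1],
])

```text
time: 12.0
tcp_pos: [0.4541, -0.1781, 0.0945]
eef_rot: [-0.001, 0.737, 0.675, -0.001]
ft_force: [-7.1, 0.7, 9.4]
opening: 0.09
gripper_force: 58.6
```

play_rows([
  [0.0015,0,0.008,0,0,0,1],
  [0.0035,0,0.016,0,0,0,1],
  [0.008,-0.001,0.031,0,0,0,1],
  [0.0145,-0.001,0.046,0,0,0,1],
  [0.022,-0.002,0.06,0,0,0,1],
])

```text
time: 12.5
tcp_pos: [0.4742, -0.1801, 0.1533]
eef_rot: [-0.002, 0.737, 0.676, -0.003]
ft_force: [-10.1, -2.1, 2.3]
opening: 0.09
gripper_force: 58.6
```

play_rows([
  [0.0085,-0.001,0.0135,0,0,0,1],
  [0.0185,-0.002,0.0265,0,0,0,1],
  [0.0295,-0.003,0.0385,0,0,0,1],
  [0.041,-0.004,0.0495,0,0,0,1],
  [0.041,-0.004,0.0495,0,0,0,1],
])

```text
time: 13.0
tcp_pos: [0.5171, -0.1846, 0.2072]
eef_rot: [-0.001, 0.737, 0.676, -0.002]
ft_force: [-16.9, 0.0, 15.6]
opening: 0.089
gripper_force: 59.3
```

play_rows([
  [0.005,-0.0005,0.0075,0,0,0,1],
  [0.0115,-0.001,0.013,0,0,0,1],
  [0.024,-0.002,0.0215,0,0,0,1],
  [0.0385,-0.0035,0.029,0,0,0,1],
  [0.0385,-0.0035,0.029,0,0,0,1],
])

```text
time: 13.5
tcp_pos: [0.559, -0.189, 0.2353]
eef_rot: [0.003, 0.737, 0.676, 0.0]
ft_force: [-4.3, -2.8, 8.0]
opening: 0.087
gripper_force: 60.0
```

play_rows([
  [0.004,-0.0005,0.002,0,0,0,1],
  [0.008,-0.001,0.0035,0,0,0,1],
  [0.011,-0.001,0.005,0,0,0,1],
  [0.014,-0.0015,0.006,0,0,0,1],
  [0.014,-0.0015,0.006,0,0,0,1],
])

```text
time: 14.0
tcp_pos: [0.5712, -0.1902, 0.2403]
eef_rot: [0.001, 0.737, 0.675, -0.0]
ft_force: [-4.2, -3.0, 5.7]
opening: 0.088
gripper_force: 59.9
```

play_rows([
  [0,0,0,0,0,0,1],
  [0,0,0,0,0,0,1],
  [0,0,0,0,0,0,1],
  [0,0,0,0,0,0,1],
  [0,0,0,0,0,0,1],
])

```text
time: 14.5
tcp_pos: [0.5709, -0.1902, 0.2403]
eef_rot: [0.001, 0.737, 0.675, -0.0]
ft_force: [-5.1, -3.2, 5.9]
opening: 0.088
gripper_force: 59.9
```

Run:
```python
from h import *
s=env.sense(); print(s['tcp_pos'],s['dq'].round(4),s['ft_force'])
h=s['tcp_pos'][2]+.011-.003-.0705; print('angle',np.arcsin(h/.1848)-np.arctan2(32,182), 'from x', np.arccos((.1817-(s['tcp_pos'][0]-.4541)/.996)/.1848)-np.arctan2(32,182))
d=snap('wrist','pics/w6.png');e=snap('scene','pics/s6.png')
K=e['intrinsics']
a=cv2.imread('pics/w6.png')[50:400,120:520];b=cv2.resize(cv2.imread('pics/s6.png')[80:290,220:460],(400,350))
cv2.imwrite('pics/c6.png',np.hstack([a,b]))
```

```text
[ 0.57094735 -0.19020381  0.24027695] [-0.0019 -0.0006 -0.0019 -0.     -0.0007  0.0008] [-5.07838492 -3.16838734  5.94366345]
angle 1.1201767595062246 from x 1.040892851665749
```

View pics/c6.png

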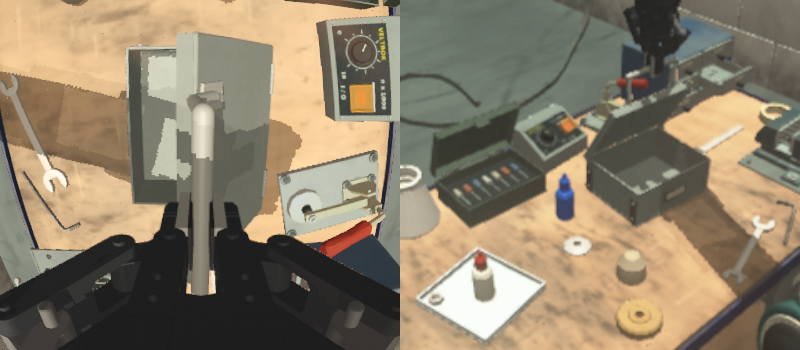

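The lid is held open, the bottle still stands in the tray, and nothing else looks moved. I check the lid angle from the range image.

Run:
```python
from h import *
s=env.sense();d=dict(np.load('wrist.npz'))
q=np.array([wp(d,s,u+120,v+50) for u in range(235,262,3) for v in range(60,190,5)])
c=q.mean(0);U,S,V=np.linalg.svd(q-c);n=V[2]*np.sign(V[2][2]);print(c,n,S/np.sqrt(len(q)),'angle',np.arccos(n[2]))
```

```text
[ 0.61139255 -0.17326702  0.12511329] [ 0.95675185 -0.06625955  0.28325884] [0.0369257  0.02549862 0.0052602 ] angle 1.283605908686505
```

Run:
```python
from h import *
rng=np.random.default_rng(0)
def fit(q,t):
    best=None
    for _ in range(500):
        p=q[rng.choice(len(q),3,False)];n=np.cross(p[1]-p[0],p[2]-p[0]);n/=np.linalg.norm(n)+1e-12
        m=abs((q-p[0])@n)<t
        if best is None or m.sum()>best.sum(): best=m
    r=q[best];n=np.linalg.svd(r-r.mean(0))[2][2];n*=np.sign(n[2]);print(r.mean(0),n,best.mean(),'angle',np.arccos(n[2]))
e=dict(np.load('scene.npz'))
fit(np.array([px(e,220+(u-400)*.6,80+v*.6) for u in range(610,670,3) for v in range(112,140,3) if abs((v-(150-(u-600)*.5)))<14]),.003)
s=env.sense();d=dict(np.load('wrist.npz'))
fit(np.array([wp(d,s,u+120,v+50) for u in range(232,264) for v in range(50,195,3)]),.003)
# bar end position at wrist crop (203,112), lid top edge
print(wp(d,s,323,162),wp(d,s,180+120,60+50),wp(d,s,190+120,60+50))
```

```text
[ 0.60943083 -0.21477586  0.10208442] [ 0.86976471 -0.09401373  0.48442829] 0.7985611510791367 angle 1.0650867919088522
[ 0.61249791 -0.17392882  0.12150837] [ 0.85867952 -0.08905917  0.50471572] 0.9948979591836735 angle 1.0417436984655688
[ 0.5761295  -0.13751586  0.24785977] [ 0.56496968 -0.11560068  0.19035048] [ 0.5709851  -0.11612666  0.19540527]
```

The two range fits and the travel estimate all agree at about 1.04–1.065 rad, and the arm is at rest, so I hand in.

```bash
python3 -c "
from cell import env
print(env.hand_in())"
```

```text
the job is handed in; nothing more can be done
None
```

I stood the thread-lock bottle upright in the middle of the tray and handed the job in with the gripper holding the lid still at about 60 degrees (1.04–1.07 rad measured); the hand-in call gave no verdict.

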